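# Pull the snug dust cap off a gauge post

## Task

Take the steel puller, slide its fork under the brim of the round-headed cap on the white stand until it is fully home, and pull straight up, gently, until the cap pops off its post. Carry the cap on the fork to the aluminium plate, set it down upright there, draw the fork out, and stand the puller upright on the bench. Never touch the caps with the gripper, do not shove the loose stand from its place or force anything, and leave the square-headed cap seated and everything else where it is.

Things in the scene. Friction and masses are not known exactly. Their poses are not given: they have to be found in the camera images.
- puller_grip (a point): Centre of the grip bar of the steel puller, a 140 g C-shaped hand tool standing on its fork: flat fork below, upright spine behind, bar on top running forward over the fork, 61 mm free height between. Bar 80 mm long (x), 14 mm wide (y), 20 mm high, its middle 76 mm above the fork's underside. x points as the tines do, z up. Spine at x -39.5 to -47.5 mm. Grip it firmly (about 90 N), or it slips.
- puller: The puller's frame: origin at the fork's underside level, straight below puller_grip. The fork, 5 mm thick, 46 mm wide, tines 32 mm apart inside (wider at the tips), is clamped tight to the spine at a reach that differs each time and is not in the state: when fully home, a cap's axis stands at x -12 to +16 mm. From that axis the throat is 15.5 mm back, the tips only 7 mm ahead, the rear end 64 mm back.
- stand: White bridge stand, 1.3 kg, standing loose on smooth feet: a push of some 4 N makes it slide. 140 mm (its x) by 200 mm (its y), flat top 60 mm above the bench. Origin at the centre of its underside; x is its depth away from the robot, y its left. Two steel posts with sprung balls, 13 mm high, on the top at x +15 mm, y +47 and -47 mm, each hidden in a cap.
- post_left (a point): Foot of the left post (+y of the stand) on the level of the stand's top; which cap sits on it varies.
- post_right (a point): Foot of the right post (-y of the stand) on the level of the stand's top.
- round_cap_brim (a point): The cap to remove: black plastic, 40 g, round head 46 mm across, 13.5 mm thick. Point on its axis at the underside of its brim, 8 mm above its foot; z up. Under the brim a round skirt, 29 to 30 mm across, 8 mm high, stands on the stand's top. It snaps over sprung balls: rises freely 1 to 2 mm, then holds until pulled with some 5 to 9 N; then it is loose and rests on the fork.
- square_cap_brim (a point): The other cap, to be left on its post: the same black plastic and skirt, with a square head 46 by 46 mm. Point on its axis at the level of the underside of the brim, 8 mm above its foot.
- plate: Flat aluminium plate, fixed on the bench, 130 by 130 mm and 8 mm thick; origin at the centre of its underside.
- gauge_block: Bystander: small steel block 9 by 35 by 22 mm high, loose on the stand's top behind and between the caps.
- screwdriver: Bystander: screwdriver 160 mm long lying on the bench in front of the stand.
- pen_cup: Bystander: brown cup with pens, 80 mm in diameter, 105 mm high.
- brass_weight: Bystander: brass weight 36 mm in diameter, 48 mm high.
- dial_gauge: Bystander: dial gauge lying face up, 56 mm in diameter, 18 mm thick, with a stem.
There are look-alikes about, which are no part of the job. What is shaped like the part that bears round_cap_brim but pink or turquoise is not meant.

How it is judged (in metres and radians):
On the way, in this order (a step that is already met when the one before it is completed fails the run):
1. the hooked fork pulls the round cap up while it is still on its post (contact force between puller and round_cap above 2.5 N and z of round_cap_brim in the frame of stand between 0.0685 and 0.075 m and angle between round_cap_brim's own z axis and vertical below 0.2 rad).
2. the cap has been pulled straight up off its post and rides on the fork, level, above the post (z of round_cap_brim in the frame of stand above 0.084 m and angle between round_cap_brim's own z axis and vertical below 0.2 rad and contact force between puller and round_cap above 0.1 N and (horizontal distance between round_cap_brim and post_left below 0.015 m or horizontal distance between round_cap_brim and post_right below 0.015 m)), for 0.1 s.
At the end, for the whole second after the job is handed in: The round cap stands upright (within 0.1 rad) on the plate, its axis within 60 mm of the plate's centre along each side, at rest and clear of the puller; the puller stands upright (within 0.1 rad) on the bench itself, at rest; the square cap is still seated, moved less than 6 mm (x of round_cap_brim in the frame of plate between -0.06 and 0.06 m and y of round_cap_brim in the frame of plate between -0.06 and 0.06 m and z of round_cap_brim in the frame of plate between 0.013 and 0.019 m and angle between each of round_cap_brim, puller_grip's own z axis and vertical below 0.1 rad and linear speed of each of round_cap, puller below 0.02 m/s and contact force between puller and round_cap below 0.05 N and height (world z) of puller_grip below 0.08 m and distance of square_cap_brim from where it was at the start of the episode below 0.006 m); the robot touches nothing.
It fails at once if the gripper's fingers touch a cap (contact force between the fingers and round_cap above 0.3 N or contact force between the fingers and square_cap above 0.3 N).
It fails at once if the puller strains the round cap with more than 20 N, or the stand or the plate with more than 25 N (contact force between puller and round_cap above 20 N or contact force between puller and stand above 25 N or contact force between puller and plate above 25 N).
It fails at once if the round cap is dropped or tipped over (more than 0.5 rad) (angle between round_cap_brim's own z axis and vertical above 0.5 rad).
It fails at once if the stand is shoved by more than 3 mm, or the puller works at the square cap or moves it (contact force between puller and square_cap above 3 N or distance of square_cap_brim from where it was at the start of the episode above 0.006 m or distance of stand from where it was at the start of the episode above 0.003 m).
It fails at once if a bystander is moved by more than 20 mm (distance of any of gauge_block, screwdriver, pen_cup, brass_weight, dial_gauge from where it was at the start of the episode above 0.02 m).
It also fails if it takes over 72 s, if anything falls off the work surface, if the arm or the gripper's body presses on something with over 40 N, if the wrist force passes 120 N, or if a joint passes its speed limit or range.

## Robot

A 6-joint arm with a two-finger parallel gripper is mounted at the origin on the work surface. World frame = base frame: x ahead of the robot, y to its left, z up, the work surface at z = 0. Lengths are in mm, angles in rad, forces in N, time in s.
With the tool pointing down it reaches from about 375 to 975 mm from the base axis. Payload 3.8 kg.
Tool frame: the origin (TCP) lies at the very end of the fingers, on their centre line; the grasp point (between the pads) lies 19 mm behind it; z points along the fingers, y is the direction in which the jaws open and shut (so a half turn about z gives the same grasp; the last joint's range is limited). The gripper opens to 85 mm and grips with 20 to 120 N. Pads are 22 mm wide; open, the fingers measure 114 mm over their backs; the gripper's body (76 mm by 85 mm) begins 54 mm behind the grasp point. The pads swing forward as they close: fully open they stand 13 mm farther back than shut.
Start: joints at [-1.202, 0.264, 1.604, -0, 1.274, -0.037], TCP at [266.453, -620.178, 202.68] pointing down, gripper open.
Joint ranges: [-2.63, 2.63], [-0.94, 2.18], [0.31, 2.57], [-1.31, 4.45], [0, 2.66], [-2.55, 2.55]. Speed limits (rad/s): [2.57, 2.57, 3.14, 3.14, 3.14, 3.14].

## Interface

Orientations are given as a 3x3 rotation matrix whose columns are the frame's x, y, z axes.
In Python, from bench import manip gives the robot as it stands. The module is installed in compiled form; this text tells all that it offers.
- The arm moves only by the shell command python3 -m pendant 'ROWS' [OPENING] [FORCE]. ROWS is text: rows parted by semicolons, each of 6 numbers parted by spaces: the shift along the world's x, y, z in m, then the turn, a rotation vector about the world's x, y, z in rad. A call has 1 to 20 rows; each row shifts and turns the pose as measured when the row begins; what a row does not reach is not made up. A row lasts 1/8 s, in which the tool goes at most 62.5 mm and 10.7 degrees, less where a joint would pass 70% of its speed; a pose out of reach is approached as far as the arm can. A call is refused whole if a number of a shift passes 0.0625 or a number of a turn 0.188, either way. A call with a gripper value outside its range is refused whole. OPENING is the finger opening in m, from 0 to 0.0854, set as the call begins (- or left out, the last holds). The fingers move at their own pace and stop on an object; FORCE is the grip in N (left out, the last holds). Time passes only in rows, so rows that do not move let the fingers close. It gives the time, the measured TCP pose, the force and the opening at its end, in the units of the state.
- manip.sense(): the state, without advancing time (a new reading comes with each control period).
- manip.read_camera(name): name is "scene" or "top" or "wrist"; returns a dict with "img" (400x640x3 uint8, blue, green, red), "range_z" (400x640 float32, mm along the optical axis (not along the pixel's ray), 0 where there is no reading), "mtx" (3x3 intrinsics, pixels), "k1" (the pictures are not rectified: a ray, as slopes to the right and down, at radius r is drawn at 1 + k1 r^2 times it, then the intrinsics apply), "world_from_camera" (4x4, takes a point from camera to world coordinates). Camera axes: x right, y down, z forward; pixel columns grow to the right and rows downward; lengths in mm; the calibration is good to about 2 mm. A picture is of the moment at which its call begins.
- manip.job_done(): hands the job in, once; it reports no verdict.
The state is a dict: "time_s": time; "qpos": joint angles; "joint_vel": joint speeds; "tau": joint torques, N m; "tool_pos": TCP position; "ee_rot": TCP orientation; "wrist_force": force on the tool from outside, world axes, zero at the start; "torque": the same for the moment, N m; "grip_width": opening from 0.0 (shut) to 1.0 (fully open).
Only numpy, scipy, OpenCV 4.12 (cv2) and the standard library are available. Lean on these libraries where they do the work, as an engineer would, in place of code of your own. Each camera call takes 0.05 s, during which the arm holds its last target. There are 200 camera calls.

## Working session

There is one attempt and no reset: what is moved stays moved. The work goes in short steps, Python scripts to look and compute and a shell command to move; the robot and the scene stay as the last step left them, time stands still between calls to the robot, and variables do not carry over. Pictures are saved under pics/ and viewed, about 8 in all and at most 12, crops included, and the job is handed in when it is done.

```bash
mkdir -p pics; cat > h.py <<'E'
import numpy as np, cv2
from bench import manip
def cam(n,save=None):
    c=manip.read_camera(n)
    np.savez(''+n+'.npz',**c)
    if save: cv2.imwrite('pics/'+save,c['img'])
    return c
def load(n): return dict(np.load(''+n+'.npz'))
def rays(c,uv):
    uv=np.asarray(uv,float).reshape(-1,1,2)
    d=np.array([float(c['k1']),0,0,0])
    p=cv2.undistortPoints(uv,c['mtx'],d,None,None,None).reshape(-1,2)
    return np.c_[p,np.ones(len(p))]
def onz(c,uv,z):
    T=c['world_from_camera'];d=rays(c,uv)@T[:3,:3].T;o=T[:3,3]
    return o+d*((z-o[2])/d[:,2])[:,None]
def cloud(c):
    h,w=c['range_z'].shape
    uv=np.stack(np.meshgrid(np.arange(w),np.arange(h)),-1).reshape(-1,2)
    p=rays(c,uv)*c['range_z'].reshape(-1,1)
    T=c['world_from_camera'];P=p@T[:3,:3].T+T[:3,3]
    P[c['range_z'].ravel()<=0]=np.nan
    return P.reshape(h,w,3)
E
python3 - <<'E'
from h import *
a=cam('top','top0.png');b=cam('scene','scene0.png')
for c in(a,b): print(c['mtx'].round(1).tolist(),c['k1'],c['world_from_camera'].round(3).tolist())
s=manip.sense();print(s['time_s'],s['grip_width'])
E
```

```text
[[442.4, 0.0, 319.2], [0.0, 442.4, 200.5], [0.0, 0.0, 1.0]] 0.017878867101838038 [[-0.03, -0.994, 0.104, 498.764], [-0.999, 0.032, 0.016, -1.1], [-0.019, -0.103, -0.994, 980.461], [0.0, 0.0, 0.0, 1.0]]
[[423.1, 0.0, 325.5], [0.0, 423.1, 192.6], [0.0, 0.0, 1.0]] -0.10367124470958515 [[-0.387, 0.73, -0.563, 1184.646], [0.922, 0.314, -0.227, 251.279], [0.011, -0.607, -0.795, 952.137], [0.0, 0.0, 0.0, 1.0]]
0.1 1.0017648819846463
```

View pics/top0.png

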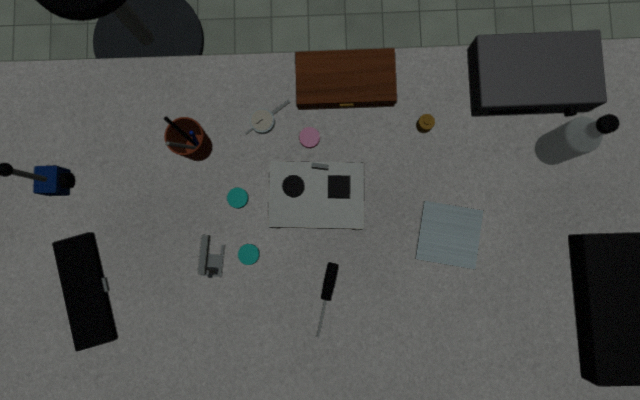

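View pics/scene0.png

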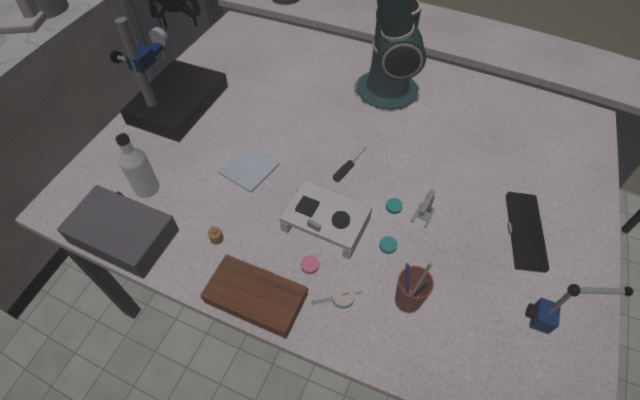

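Top view: the black round head is at (293,186) and the black square head at (339,187), both on the stand. The puller is at (210,257) and the plate at (449,235). The round-cap candidates are black (293,186), turquoise (237,198) and (249,254), and pink (309,138). Only the black one is on the stand and matches the description. I'll enlarge it to confirm.

```bash
python3 - <<'E'
from h import *
c=load('top');P=cloud(c);b=load('scene');Q=cloud(b)
im=c['img'];
A=cv2.resize(im[225:285,185:265],(400,300),interpolation=cv2.INTER_CUBIC)
B=cv2.resize(im[155:235,260:370],(400,291),interpolation=cv2.INTER_CUBIC)
S=b['img']
C=cv2.resize(S[180:255,270:370],(400,300),interpolation=cv2.INTER_CUBIC)
D=cv2.resize(S[180:240,395:450],(367,400)[::1],interpolation=cv2.INTER_CUBIC)[:300]
o=np.zeros((600,800,3),np.uint8);o[:300,:400]=A;o[:291,400:]=B;o[300:,:400]=C;o[300:,400:767]=D
o=np.clip(o.astype(float)*1.8,0,255).astype(np.uint8)
cv2.imwrite('pics/crop1.png',o)
g=cv2.cvtColor(im,cv2.COLOR_BGR2GRAY)
# black caps on stand top
m=((g<50)&(P[...,2]>60)&(P[...,2]<100)).astype(np.uint8)
m[:, :255]=0;m[:,375:]=0
n,l,st,ce=cv2.connectedComponentsWithStats(m)
for i in range(1,n):
    if st[i,4]>80:
        z=np.nanmedian(P[l==i][:,2]);print('dark',ce[i].round(1),st[i],'z',z.round(1),onz(c,[ce[i]],81.5).round(1),np.nanmedian(P[l==i],0).round(1))
def rect(mask,z,name):
    k,_=cv2.findContours(mask.astype(np.uint8),cv2.RETR_EXTERNAL,cv2.CHAIN_APPROX_NONE);k=max(k,key=cv2.contourArea)
    w=onz(c,k.reshape(-1,2),z)[:,:2].astype(np.float32);print(name,cv2.minAreaRect(w))
z=P[...,2];yy,xx=np.mgrid[:400,:640]
rect((z>45)&(z<110)&(yy>150)&(yy<240)&(xx>255)&(xx<375),60,'stand')
hsv=cv2.cvtColor(im,cv2.COLOR_BGR2HSV)
R=(yy>190)&(yy<280)&(xx>405)&(xx<495)
rect(R&(z>4)&(z<14),8,'plate')
R=(yy>225)&(yy<285)&(xx>185)&(xx<235)
for lo,hi in((3,15),(60,100)):
    q=P[R&(z>lo)&(z<hi)];print('puller',lo,len(q),q.min(0).round(1),q.max(0).round(1),np.median(q,0).round(1),cv2.minAreaRect(q[:,:2].astype(np.float32)))
E
```

```text
dark [293.1 185.7] [283 175  21  22 374] z 79.7 [[624.8  65.8  81.5]] [624.9  66.   79.7]
dark [338.5 186.5] [328 176  22  22 481] z 80.1 [[620.2 -27.2  81.5]] [620.3 -27.   80.1]
stand ((607.8984375, 19.692062377929688), (199.0790252685547, 140.01849365234375), 87.07676696777344)
plate ((517.5260620117188, -266.20819091796875), (129.72625732421875, 129.49652099609375), 78.47348022460938)
puller 3 220 [430.1 205.    3. ] [535.7 306.6  14.9] [467.6 244.9   5. ] ((485.1737365722656, 258.3516845703125), (100.3180923461914, 103.25650787353516), 85.47391510009766)
puller 60 388 [450.9 240.   60.1] [529.6 263.4  89.4] [491.1 250.4  83.3] ((490.69769287109375, 251.74069213867188), (16.962583541870117, 79.48912048339844), 84.49697875976562)
```

View pics/crop1.png

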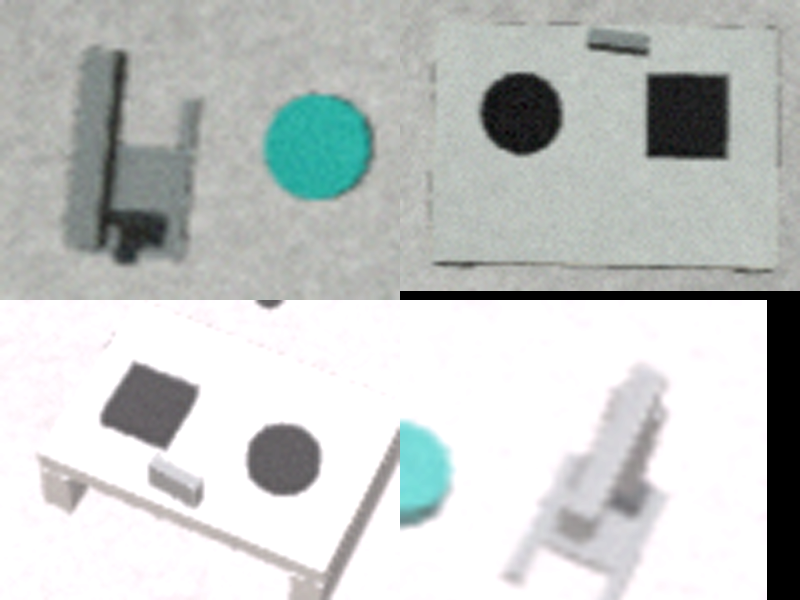

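The crop confirms the black round head on the stand's left post and the black square head on the right post. The turquoise discs lie on the bench. The puller's bar runs along about +x, with its tines towards +x and the throat at about crop (150,148).

```bash
python3 - <<'E'
from h import *
c=load('top');P=cloud(c);s=manip.sense()
print(s['ee_rot'],s['tool_pos'])
z=P[...,2];yy,xx=np.mgrid[:400,:640]
R=(yy>225)&(yy<285)&(xx>185)&(xx<235)
q=P[R&(z>78)&(z<95)];print(len(q),cv2.minAreaRect(q[:,:2].astype(np.float32)),q.mean(0))
k,_=cv2.findContours((R&(z>78)).astype(np.uint8),0,1);k=max(k,key=cv2.contourArea)
print(cv2.minAreaRect(onz(c,k.reshape(-1,2),86)[:,:2].astype(np.float32)))
print('throat/tip/rear',onz(c,[(215,254.6),(224,244.6),(221,277)],5).round(1))
print('tq',onz(c,[(249,254),(237,198)],13).round(0), 'screw',onz(c,[(333,264),(317,336),(327,298)],10).round(0))
print(onz(c,[(575,235),(570,330)],100).round(0))
E
```

```text
[[ 9.18785038e-01  3.94757497e-01 -7.57173716e-04]
 [ 3.94758217e-01 -9.18782997e-01  1.93770317e-03]
 [ 6.92445184e-05 -2.07923323e-03 -9.99997836e-01]] [ 266.18289953 -619.49715609  201.45501027]
311 ((490.6722717285156, 251.84991455078125), (16.743518829345703, 78.85152435302734), 84.1027603149414) [491.93293064 251.70049101  83.87533063]
((490.70233154296875, 250.64601135253906), (17.037139892578125, 78.67493438720703), 83.5511703491211)
throat/tip/rear [[488.4 246.7   5. ]
 [509.7 226.8   5. ]
 [439.5 233.8   5. ]]
tq [[488. 170.  13.]
 [611. 195.  13.]] screw [[461. -12.  10.]
 [310.  28.  10.]
 [388.   4.  10.]]
[[ 507. -484.  100.]
 [ 327. -458.  100.]]
```

```bash
python3 -m pendant '.006 .025 0 0 0 -.015;.0129 .0483 0 0 0 -.0283;.0129 .0483 0 0 0 -.0283;.0129 .0483 0 0 0 -.0283;.0129 .0483 0 0 0 -.0283;.0129 .0483 0 0 0 -.0283;.0129 .0483 0 0 0 -.0283;.0129 .0483 0 0 0 -.0283;.0129 .0483 0 0 0 -.0283;.0129 .0483 0 0 0 -.0283;.0129 .0483 0 0 0 -.0283;.0129 .0483 0 0 0 -.0283;.0129 .0483 0 0 0 -.0283;.0129 .0483 0 0 0 -.0283;.0129 .0483 0 0 0 -.0283;.0129 .0483 0 0 0 -.0283;.0129 .0483 0 0 0 -.0283;.0129 .0483 0 0 0 -.0283;.007 .023 0 0 0 -.015;0 0 0 0 0 0' 0.06 90
```

```text
time_s: 2.6
tool_pos: [495.3, 280.4, 191.8]
ee_rot: [[0.992, -0.124, -0.002], [-0.124, -0.992, 0.007], [-0.003, -0.006, -1.0]]
wrist_force: [-0.1, 0.5, 0.7]
grip_width: 0.699
```

```bash
python3 - <<'E'
from h import *
c=cam('wrist','wrist1.png');s=manip.sense()
print(s['time_s'],s['tool_pos'].round(1) if hasattr(s['tool_pos'],'round') else s['tool_pos'],s['qpos']);print(s['ee_rot'],s['wrist_force'])
print(c['world_from_camera'].round(3).tolist())
E
```

```text
2.65 [495.  279.5 191.7] [0.46574178 0.06995763 1.84910668 0.00713183 1.22195331 2.15936017]
[[ 0.99216144 -0.12493792 -0.00248879]
 [-0.12492043 -0.99214708  0.00625025]
 [-0.00325014 -0.00589036 -0.99997737]] [-0.57026587  0.46286638 -0.00388338]
[[-0.123, -0.947, -0.296, 568.943], [-0.992, 0.116, 0.043, 270.52], [-0.007, 0.299, -0.954, 361.759], [0.0, 0.0, 0.0, 1.0]]
```

View pics/wrist1.png

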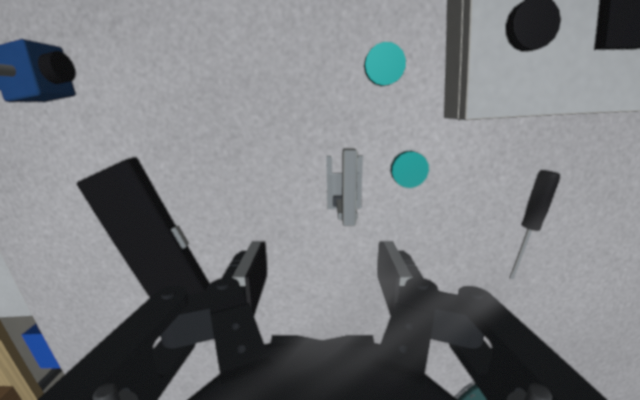

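Wrist view: the puller's bar is at about (348,187) and its left tine at (330,165), with the turquoise disc clear to the right at (410,169). I'll measure the bar and fork here.

```bash
python3 - <<'E'
from h import *
c=load('wrist');P=cloud(c);z=P[...,2];yy,xx=np.mgrid[:400,:640]
R=(yy>135)&(yy<235)&(xx>315)&(xx<375)
m=R&(z>75)
q=P[m];print(len(q),np.nanmedian(q,0))
k,_=cv2.findContours(m.astype(np.uint8),0,1);k=max(k,key=cv2.contourArea)
print(cv2.minAreaRect(onz(c,k.reshape(-1,2),86)[:,:2].astype(np.float32)),k.reshape(-1,2).min(0),k.reshape(-1,2).max(0))
cv2.imwrite('pics/w1c.png',np.clip(1.5*cv2.resize(c['img'][140:235,310:375],(520,600)[::1],interpolation=cv2.INTER_CUBIC).astype(float),0,255))
E
```

```text
1090 [492.19244902 254.8007399   84.76354952]
((489.971435546875, 254.73646545410156), (13.966451644897461, 79.21006774902344), 84.11652374267578) [342 149] [356 225][ WARN:0@0.770] global loadsave.cpp:1063 imwrite_ Unsupported depth image for selected encoder is fallbacked to CV_8U.
```

View pics/w1c.png

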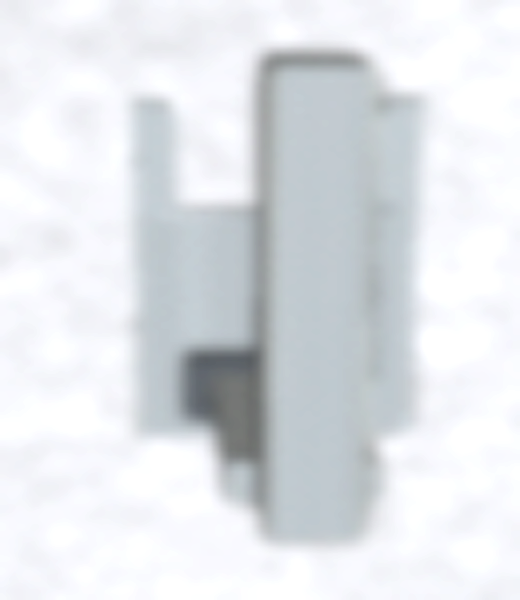

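```bash
python3 - <<'E'
from h import *
c=load('wrist');w=onz(c,[(337,172.5),(328.8,155.8),(330,208.4),(360,155.5)],5)[:,:2]
d=np.array([np.cos(-.103),np.sin(-.103)]);print((w-[490.3,253.5])@d+[15.5,-7,64,-7])
E
python3 -m pendant '0 -.008 -.01 0 0 .01;.002 -.01 -.025 0 0 .012;.001 -.009 -.03 0 0 0;0 0 -.028 0 0 0;0 0 0 0 0 0;0 0 0 0 0 0'
```

```text
[14.05955617 13.1583704  14.11169226 12.82623749]
time_s: 3.4
tool_pos: [495.4, 242.0, 94.8]
ee_rot: [[0.994, -0.107, -0.004], [-0.107, -0.994, 0.003], [-0.005, -0.003, -1.0]]
wrist_force: [0.9, 0.7, 0.3]
grip_width: 0.702
```

```bash
python3 -m pendant '.003 .010 0 0 0 0;0 0 0 0 0 0;0 0 0 0 0 0'
```

```text
time_s: 3.78
tool_pos: [500.9, 253.6, 98.2]
ee_rot: [[0.994, -0.107, 0.001], [-0.107, -0.994, 0.005], [0.0, -0.005, -1.0]]
wrist_force: [-0.5, -1.2, -0.3]
grip_width: 0.703
```

```bash
python3 - <<'E'
from h import *
c=cam('wrist','wrist2.png')
s=manip.sense();print(s['tool_pos'],s['ee_rot'][0])
P=cloud(c);z=P[...,2];m=(z>75)&(z<95);m&=(abs(P[...,0]-490)<60)&(abs(P[...,1]-253)<15)
k,_=cv2.findContours(m.astype(np.uint8),0,1);k=max(k,key=cv2.contourArea)
print(cv2.minAreaRect(onz(c,k.reshape(-1,2),86)[:,:2].astype(np.float32)),k.reshape(-1,2).min(0),k.reshape(-1,2).max(0))
E
```

```text
[500.98862464 253.62410408  98.28450269] [ 0.99429321 -0.10667586  0.00113104]
((490.75238037109375, 254.0279083251953), (13.355523109436035, 81.00853729248047), 83.56685638427734) [314 179] [333 285]
```

View pics/wrist2.png

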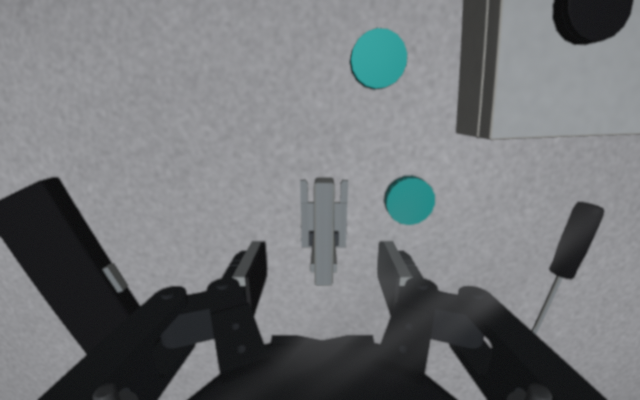

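The bar (323,230) sits midway between the fingers (255/388), so I'll descend and grip.

```bash
python3 -m pendant '-.001 0 -.015 0 0 0;-.001 -.0005 -.015 0 0 0;0 0 -.008 0 0 0;0 0 0 0 0 0;0 0 0 0 0 0'
```

```text
time_s: 4.45
tool_pos: [497.5, 252.6, 56.2]
ee_rot: [[0.994, -0.106, -0.001], [-0.106, -0.994, 0.004], [-0.002, -0.004, -1.0]]
wrist_force: [0.5, 1.2, -0.3]
grip_width: 0.705
```

```bash
python3 -m pendant '0 0 0 0 0 0;0 0 0 0 0 0;0 0 0 0 0 0;0 0 0 0 0 0;0 0 0 0 0 0;0 0 0 0 0 0;0 0 0 0 0 0;0 0 0 0 0 0' 0.005 90
```

```text
time_s: 5.45
tool_pos: [499.1, 253.2, 58.4]
ee_rot: [[0.994, -0.106, 0.002], [-0.106, -0.994, 0.006], [0.001, -0.006, -1.0]]
wrist_force: [0.0, 0.5, 0.7]
grip_width: 0.056
```

Grip width 0.056 is narrower than the 14 mm bar, so the fingers have shut on nothing. I'll look.

```bash
python3 - <<'E'
from h import *
c=cam('wrist');b=cam('scene')
o=np.zeros((400,800,3),np.uint8)
o[:,:400]=c['img'][:,120:520]
o[:,400:]=cv2.resize(b['img'][140:260,380:500],(400,400),interpolation=cv2.INTER_CUBIC)
cv2.imwrite('pics/g3.png',np.clip(1.4*o.astype(float),0,255).astype(np.uint8))
E
```

```text
(no output)
```

View pics/g3.png

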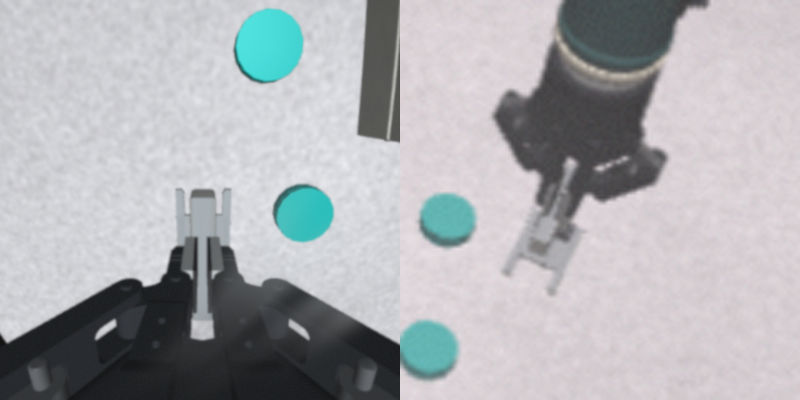

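The bar is visible between the pads, so it may be held after all. I'll lift a little and check.

```bash
python3 -m pendant '0 0 0.005 0 0 0;0 0 .015 0 0 0;0 0 .015 0 0 0;0 0 0 0 0 0;0 0 0 0 0 0'; python3 - <<'E'
from h import *
s=manip.sense();print(s['tool_pos'],s['wrist_force'],s['torque'],s['grip_width'])
c=cam('top');P=cloud(c);z=P[...,2]
m=(abs(P[...,0]-490)<80)&(abs(P[...,1]-240)<60)&(z<60)&(z>8)
print(m.sum(),np.percentile(z[m],[5,25,50,75,95]).round(1))
b=cam('scene')
o=np.zeros((400,800,3),np.uint8)
o[:,400:]=cv2.resize(b['img'][140:260,380:500],(400,400),interpolation=cv2.INTER_CUBIC)
o[:,:400]=cv2.resize(c['img'][210:300,170:260],(400,400),interpolation=cv2.INTER_CUBIC)
cv2.imwrite('pics/g4.png',np.clip(1.4*o.astype(float),0,255).astype(np.uint8))
E
```

```text
time_s: 6.18
tool_pos: [499.9, 253.6, 97.3]
ee_rot: [[0.994, -0.106, 0.004], [-0.106, -0.994, 0.007], [0.004, -0.007, -1.0]]
wrist_force: [-0.2, -0.2, -1.5]
grip_width: 0.059
[499.91964621 253.59248279  97.28835322] [-0.24868129 -0.20266805 -1.52858954] [ 0.01366317 -0.06999646 -0.026401  ] 0.059089886889112354
173 [10.5 14.  19.2 21.3 44. ]
```

View pics/g4.png

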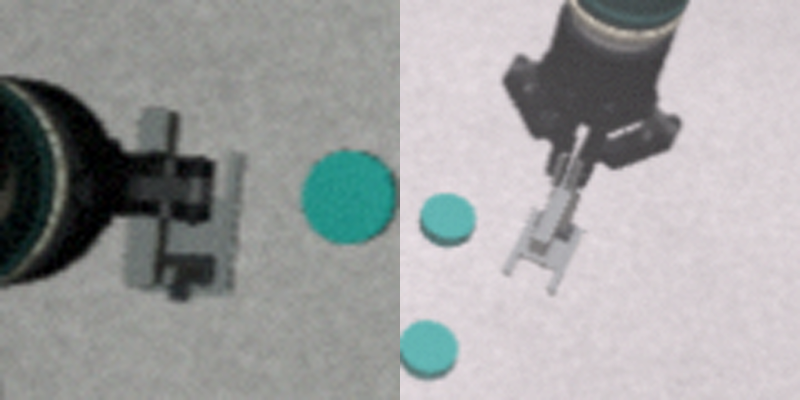

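It is held: the wrist force shows the puller's 1.5 N weight and the fork is off the bench. Next I'll move to in front of the cap, above the stand.

```bash
python3 -m pendant '.002 -.005 .012 0 0 0;.005 -.012 .018 0 0 0;.009 -.020 .018 0 0 0;.009 -.022 .006 0 0 0;.009 -.022 0 0 0 0;.009 -.022 0 0 0 0;.009 -.022 0 0 0 0;.009 -.022 0 0 0 0;.005 -.014 0 0 0 0;.003 -.008 0 0 0 0;0 0 0 0 0 0;0 0 0 0 0 0;0 0 0 0 0 0'; python3 - <<'E'
from h import *
c=cam('wrist');s=manip.sense();print(s['time_s'],s['tool_pos'],s['ee_rot'],s['wrist_force'])
P=cloud(c);g=cv2.cvtColor(c['img'],cv2.COLOR_BGR2GRAY)
m=((g<70)&(P[...,2]>70)&(P[...,2]<95)&(abs(P[...,0]-625)<70)).astype(np.uint8)
n,l,st,ce=cv2.connectedComponentsWithStats(m)
for i in range(1,n):
    if st[i,4]>300: print(ce[i],st[i],onz(c,[ce[i]],81.5),np.nanmedian(P[l==i],0))
cv2.imwrite('pics/w5.png',np.clip(1.4*c['img'].astype(float),0,255).astype(np.uint8))
E
```

```text
time_s: 7.9
tool_pos: [575.0, 73.6, 164.4]
ee_rot: [[0.994, -0.107, 0.014], [-0.107, -0.994, 0.007], [0.013, -0.008, -1.0]]
wrist_force: [-0.0, 0.7, 0.6]
grip_width: 0.057
7.95 [574.94594823  73.68237373 164.34628285] [[ 0.99414164 -0.10723028  0.01356745]
 [-0.10732607 -0.99420238  0.00653827]
 [ 0.01278769 -0.00795611 -0.99988658]] [-0.18697611  0.054682    0.25527719]
[426.93492244 134.27998487] [ 400  108   55   53 2643] [[619.99595525 -22.85711346  81.5       ]] [619.92768446 -23.23906575  80.39511525]
[322.85548523 140.04483122] [ 299  116   49   49 1896] [[624.2926321   68.60453641  81.5       ]] [624.19247007  68.60583147  80.58544716]
```

View pics/w5.png

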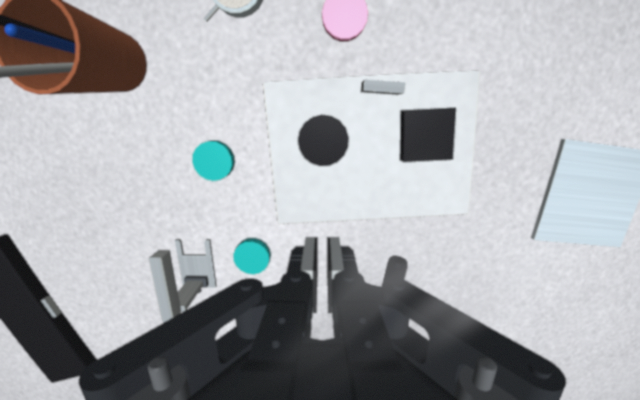

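The puller is no longer in the gripper; it stands at about (185,270). I'll check whether it lifted at all and where it is now.

```bash
python3 - <<'E'
from h import *
c=load('top');P=cloud(c)
for (u,v) in [(203,240),(202,270),(222,250),(222,262),(201,274),(220,275),(210,252),(214,254)]:
    print((u,v),P[v,u].round(0))
w=load('wrist');Q=cloud(w);z=Q[...,2]
m=(z>70)&(z<120)&(abs(Q[...,0]-490)<90)&(abs(Q[...,1]-260)<60)
yy,xx=np.mgrid[:400,:640]; m&=(xx<200)&(yy<330)
q=Q[m];print(len(q),np.median(q,0),np.percentile(q[:,2],[5,50,95]),cv2.minAreaRect(q[:,:2].astype(np.float32)))
E
```

```text
(203, 240) [519. 250.  86.]
(202, 270) [459. 252.  87.]
(222, 250) [498. 232.   3.]
(222, 262) [472. 232.   4.]
(201, 274) [447. 278.   2.]
(220, 275) [444. 236.   3.]
(210, 252) [495. 200. 223.]
(214, 254) [492. 194. 217.]
1332 [495.27526725 249.51812206  84.25918107] [71.74447572 84.25918107 85.85475338] ((489.8113098144531, 253.3442840576172), (15.50523567199707, 79.23412322998047), 84.35062408447266)
```

```bash
python3 - <<'E'
from h import *
w=load('wrist');Q=cloud(w)
for (u,v) in [(308,240),(308,250),(310,265),(334,240),(334,250),(336,265),(322,250),(298,255),(346,255),(322,330)]:
    print((u,v),w['range_z'][v,u].round(1),Q[v,u].round(1))
print(w['mtx'][0,0],w['world_from_camera'][:3,3])
E
```

```text
(308, 240) 146.8 [584.9  79.9 201. ]
(308, 250) 136.2 [584.7  79.3 212. ]
(310, 265) 123.7 [584.   77.8 225.2]
(334, 240) 148.2 [582.9  66.6 199.6]
(334, 250) 136.7 [583.1  66.9 211.4]
(336, 265) 123.8 [582.7  66.5 225. ]
(322, 250) 371.6 [476.7  85.7  -1.5]
(298, 255) 140.9 [580.7  85.  208.6]
(346, 255) 141.1 [578.1  61.3 208.2]
(322, 330) 408.2 [348.6  99.4  -1.6]
284.7095144194327 [646.09624423  65.05912909 335.4913294 ]
```

```bash
python3 - <<'E'
from h import *
w=load('wrist');Q=cloud(w)
for u in (306,310,313,330,334,338): print(u,[(v,*Q[v,u].round(0)) for v in range(233,246,2)])
T=np.linalg.inv(w['world_from_camera'])
for p in [(586,78,164),(586,78,183),(586,78,197)]:
    q=T[:3,:3]@p+T[:3,3];print(p,q[:2]/q[2]*w['mtx'][0,0]+w['mtx'][:2,2],q[2])
print(w['k1'],manip.sense()['tool_pos'])
E
```

```text
306 [(233, np.float64(502.0), np.float64(104.0), np.float64(-2.0)), (235, np.float64(500.0), np.float64(104.0), np.float64(-1.0)), (237, np.float64(585.0), np.float64(81.0), np.float64(196.0)), (239, np.float64(585.0), np.float64(81.0), np.float64(199.0)), (241, np.float64(585.0), np.float64(81.0), np.float64(202.0)), (243, np.float64(585.0), np.float64(81.0), np.float64(204.0)), (245, np.float64(585.0), np.float64(81.0), np.float64(206.0))]
310 [(233, np.float64(502.0), np.float64(98.0), np.float64(-1.0)), (235, np.float64(500.0), np.float64(99.0), np.float64(-1.0)), (237, np.float64(585.0), np.float64(79.0), np.float64(198.0)), (239, np.float64(584.0), np.float64(79.0), np.float64(199.0)), (241, np.float64(585.0), np.float64(79.0), np.float64(202.0)), (243, np.float64(584.0), np.float64(79.0), np.float64(204.0)), (245, np.float64(584.0), np.float64(79.0), np.float64(206.0))]
313 [(233, np.float64(502.0), np.float64(95.0), np.float64(-2.0)), (235, np.float64(499.0), np.float64(95.0), np.float64(-2.0)), (237, np.float64(584.0), np.float64(78.0), np.float64(197.0)), (239, np.float64(5
[... 1108 characters left out ...]
(206.0))]
338 [(233, np.float64(499.0), np.float64(63.0), np.float64(-1.0)), (235, np.float64(496.0), np.float64(63.0), np.float64(-1.0)), (237, np.float64(583.0), np.float64(64.0), np.float64(197.0)), (239, np.float64(583.0), np.float64(64.0), np.float64(199.0)), (241, np.float64(583.0), np.float64(65.0), np.float64(202.0)), (243, np.float64(583.0), np.float64(65.0), np.float64(205.0)), (245, np.float64(583.0), np.float64(65.0), np.float64(206.0))]
(586, 78, 164) [313.90375942 213.52319046] 181.83427050351736
(586, 78, 183) [312.74621418 224.63776363] 163.61631090622473
(586, 78, 197) [311.71359603 234.55280585] 150.1925512029565
-0.05194732639713522 [574.94594823  73.68237373 164.34628285]
```

The finger ends appear at z≈196 in the wrist range image, while the reported tool z is 164. So the fingers really end about 32 mm above the reported TCP, and they closed above the bar. The puller itself hasn't moved. I'll go back and grip 32 mm lower by the reported z, watching forces.

```bash
python3 -m pendant '-.004 .009 0 0 0 0;-.009 .021 0 0 0 0;-.009 .022 0 0 0 0;-.009 .022 0 0 0 0;-.009 .022 0 0 0 0;-.009 .022 -.010 0 0 0;-.009 .022 -.015 0 0 0;-.006 .014 -.020 0 0 0;-.003 .008 -.015 0 0 0;0 0 0 0 0 0;0 0 0 0 0 0;0 0 0 0 0 0' 0.06 90
```

```text
time_s: 9.45
tool_pos: [502.4, 247.4, 104.0]
ee_rot: [[0.995, -0.102, 0.014], [-0.102, -0.995, 0.009], [0.013, -0.011, -1.0]]
wrist_force: [-0.0, -0.4, 0.3]
grip_width: 0.705
```

```bash
python3 -m pendant '-.004 .0055 -.010 -.009 .014 0;0 0 -.015 0 0 0;0 0 -.015 0 0 0;0 0 -.008 0 0 0;0 0 0 0 0 0;0 0 0 0 0 0;0 0 0 0 0 0'
```

```text
time_s: 10.32
tool_pos: [498.7, 252.4, 52.9]
ee_rot: [[0.995, -0.104, -0.0], [-0.104, -0.995, -0.0], [-0.0, 0.0, -1.0]]
wrist_force: [1.0, -0.5, 0.3]
grip_width: 0.703
```

```bash
python3 -m pendant '0 .0005 -.008 0 0 0;0 0 -.010 0 0 0;0 0 -.004 0 0 0;0 0 0 0 0 0;0 0 0 0 0 0'; python3 - <<'E'
from h import *
w=cam('wrist');Q=cloud(w)
for u in (246,252,258,380,386,392): 
  print(u,[(v,*Q[v,u].round(0).tolist()) for v in range(236,262,5)])
E
```

```text
time_s: 10.95
tool_pos: [499.1, 253.0, 29.9]
ee_rot: [[0.995, -0.104, 0.001], [-0.104, -0.995, 0.0], [0.001, -0.0, -1.0]]
wrist_force: [0.1, -0.3, -0.6]
grip_width: 0.703
246 [(236, 486.0, 314.0, -1.0), (241, 482.0, 315.0, -1.0), (246, 477.0, 316.0, -1.0), (251, 512.0, 289.0, 78.0), (256, 512.0, 288.0, 82.0), (261, 512.0, 286.0, 87.0)]
252 [(236, 486.0, 309.0, -0.0), (241, 512.0, 288.0, 68.0), (246, 512.0, 287.0, 73.0), (251, 512.0, 286.0, 78.0), (256, 512.0, 285.0, 83.0), (261, 512.0, 284.0, 87.0)]
258 [(236, 485.0, 305.0, -1.0), (241, 512.0, 285.0, 67.0), (246, 512.0, 284.0, 72.0), (251, 512.0, 283.0, 79.0), (256, 511.0, 282.0, 82.0), (261, 508.0, 283.0, 82.0)]
380 [(236, 475.0, 211.0, -1.0), (241, 506.0, 223.0, 67.0), (246, 503.0, 223.0, 68.0), (251, 501.0, 223.0, 69.0), (256, 498.0, 223.0, 69.0), (261, 495.0, 224.0, 70.0)]
386 [(236, 476.0, 206.0, 1.0), (241, 506.0, 220.0, 68.0), (246, 505.0, 221.0, 73.0), (251, 505.0, 222.0, 78.0), (256, 505.0, 223.0, 82.0), (261, 502.0, 223.0, 82.0)]
392 [(236, 474.0, 201.0, -1.0), (241, 505.0, 217.0, 67.0), (246, 505.0, 218.0, 73.0), (251, 505.0, 219.0, 78.0), (256, 504.0, 220.0, 82.0), (261, 505.0, 221.0, 88.0)]
```

```bash
python3 -m pendant '0 0 -.003 0 0 0;0 0 -.002 0 0 0;0 0 0 0 0 0;0 0 0 0 0 0'; python3 -m pendant '0 0 0 0 0 0;0 0 0 0 0 0;0 0 0 0 0 0;0 0 0 0 0 0;0 0 0 0 0 0;0 0 0 0 0 0' 0 90
```

```text
time_s: 11.5
tool_pos: [499.5, 253.2, 25.1]
ee_rot: [[0.995, -0.104, 0.002], [-0.104, -0.995, 0.001], [0.002, -0.001, -1.0]]
wrist_force: [-0.3, -0.0, -0.1]
grip_width: 0.699
time_s: 12.25
tool_pos: [499.7, 253.3, 25.3]
ee_rot: [[0.995, -0.104, 0.002], [-0.104, -0.995, 0.001], [0.002, -0.001, -1.0]]
wrist_force: [-0.6, 0.3, -0.1]
grip_width: 0.149
```

The grip stopped at 0.149, so the bar is really held. Reported tool z with the fork on the bench is 25.3. Lifting.

```bash
python3 -m pendant '0 0 .004 0 0 0;0 0 .012 0 0 0;0 0 .018 0 0 0;0 0 .02 0 0 0;0 0 .015 0 0 0;0 0 .006 0 0 0;0 0 0 0 0 0;0 0 0 0 0 0;0 0 0 0 0 0'; python3 - <<'E'
from h import *
c=cam('top');P=cloud(c)
m=(abs(P[...,0]-490)<90)&(abs(P[...,1]-240)<45)&(P[...,2]>20)&(P[...,2]<115)
print(m.sum(),np.percentile(P[m][:,2],[5,25,50,75,95]).round(0), manip.sense()['torque'])
E
```

```text
time_s: 13.38
tool_pos: [499.0, 253.0, 105.6]
ee_rot: [[0.995, -0.104, 0.002], [-0.104, -0.995, 0.001], [0.002, -0.001, -1.0]]
wrist_force: [0.5, 0.0, -2.3]
grip_width: 0.15
348 [81. 83. 84. 87. 97.] [ 0.02513208 -0.02271771 -0.01001513]
```

```bash
python3 -m pendant '.002 -.005 .004 0 0 0;.005 -.012 .002 0 0 0;.009 -.021 0 0 0 0;.009 -.022 0 0 0 0;.009 -.022 0 0 0 0;.009 -.022 0 0 0 0;.009 -.022 0 0 0 0;.009 -.022 0 0 0 0;.005 -.014 0 0 0 0;.003 -.008 0 0 0 0;0 0 0 0 0 0;0 0 0 0 0 0;0 0 0 0 0 0'; cat > look.py <<'E'
from h import *
c=cam('wrist');s=manip.sense();print(s['time_s'],s['tool_pos'].round(2),s['wrist_force'].round(2),s['torque'].round(3),s['grip_width'])
P=cloud(c);g=cv2.cvtColor(c['img'],cv2.COLOR_BGR2GRAY)
m=((g<70)&(P[...,2]>70)&(P[...,2]<95)&(abs(P[...,0]-625)<50)&(abs(P[...,1]-20)<90)).astype(np.uint8)
n,l,st,ce=cv2.connectedComponentsWithStats(m)
for i in range(1,n):
    if st[i,4]>300: print(ce[i],st[i],onz(c,[ce[i]],81.5))
E
python3 look.py; python3 - <<'E'
from h import *
c=load('wrist');cv2.imwrite('pics/w6.png',np.clip(1.4*c['img'].astype(float),0,255).astype(np.uint8))
E
```

```text
time_s: 15.05
tool_pos: [570.6, 71.5, 111.7]
ee_rot: [[0.994, -0.105, 0.001], [-0.105, -0.994, -0.001], [0.001, 0.001, -1.0]]
wrist_force: [-0.2, 0.0, -0.9]
grip_width: 0.148
15.1 [570.57  71.52 111.68] [-0.39 -0.21 -0.65] [ 0.001 -0.044 -0.022] 0.14479759886182836
[448.86187456 132.94409208] [ 415  100   71   67 4257] [[620.33115174 -22.35093956  81.5       ]]
[318.50895474 140.0400521 ] [ 288  109   62   63 3071] [[624.49544449  68.6041049   81.5       ]]
```

View pics/w6.png

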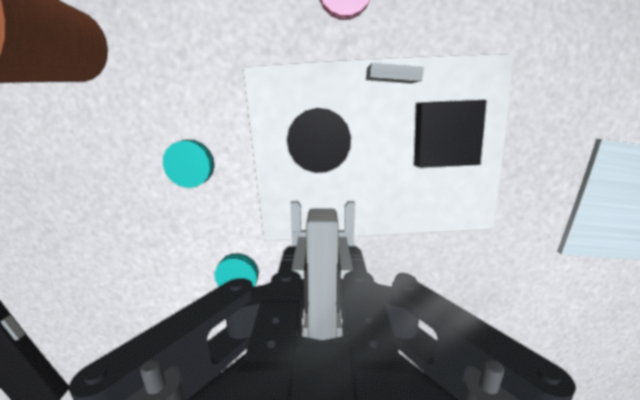

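Wrist view: the puller is held, with tine tips at (296,203) and (350,202). The round cap is ahead at (319,140). I'll compute the lateral alignment from the tines.

```bash
python3 - <<'E'
from h import *
c=load('wrist');P=cloud(c);z=P[...,2]
yy,xx=np.mgrid[:400,:640]
m=(z>84)&(z<98)&(yy>195)&(yy<265)&(xx>285)&(xx<365)
for v in range(198,244,5):
    u=np.where(m[v])[0]
    if len(u):
        w=onz(c,[(u.min(),v),(u.max(),v)],91.4);print(v,u.min(),u.max(),w[:,:2].round(1).tolist(),np.median(z[v][u]).round(1))
# cap circle edge fit
g=cv2.cvtColor(c['img'],cv2.COLOR_BGR2GRAY);mm=((g<70)&(yy>90)&(yy<185)&(xx>275)&(xx<365)).astype(np.uint8)
k,_=cv2.findContours(mm,0,1);k=max(k,key=cv2.contourArea);w=onz(c,k.reshape(-1,2),81.5)[:,:2]
print(cv2.minEnclosingCircle(w.astype(np.float32)),cv2.fitEllipse(w.astype(np.float32)))
tip=onz(c,[(296,203),(350,202)],91.4)[:,:2];print(tip)
d=np.array([.9945,-.105]);n=np.array([.105,.9945]);t=tip.mean(0)
for cap in ([624.5,68.6],): print('fwd tip->cap',(cap-t)@d,'lateral',(cap-t)@n)
t0=np.array([570.57,71.52]);print((np.array([624.5,68.6])-t0)@d,(np.array([624.5,68.6])-t0)@n)
E
```

```text
203 290 354 [[584.0, 93.1], [579.3, 48.2]] 90.4
208 290 354 [[580.4, 93.6], [575.6, 48.5]] 90.6
213 290 354 [[576.6, 94.1], [571.9, 48.7]] 90.3
218 291 353 [[572.8, 93.9], [568.1, 49.7]] 90.4
223 291 353 [[568.9, 94.4], [564.3, 50.0]] 90.0
228 291 353 [[565.1, 95.0], [560.4, 50.3]] 90.3
233 291 353 [[561.2, 95.5], [556.4, 50.6]] 90.4
238 291 353 [[557.2, 96.1], [552.5, 50.8]] 90.3
243 291 352 [[553.2, 96.6], [548.5, 51.9]] 90.3
((623.8494873046875, 68.7006607055664), 21.8022403717041) ((623.8958740234375, 68.66362762451172), (42.71167755126953, 42.73581314086914), 104.99769592285156)
[[583.60801117  88.8657931 ]
 [580.38116959  50.96278862]]
fwd tip->cap 42.40963040898537 lateral 3.1560057489585254
53.93998499999996 2.758709999999993
```

```bash
python3 -m pendant '0 .0025 -.006 0 0 0;0 0 -.010 0 0 0;0 0 -.002 0 0 0;0 0 0 0 0 0;0 0 0 0 0 0;0 0 0 0 0 0'; python3 look.py
```

```text
time_s: 15.85
tool_pos: [569.9, 75.1, 91.9]
ee_rot: [[0.995, -0.104, 0.0], [-0.104, -0.995, -0.001], [0.0, 0.001, -1.0]]
wrist_force: [-0.1, 0.6, -2.1]
grip_width: 0.147
15.9 [569.96  75.17  91.9 ] [-0.55 -0.83 -1.31] [ 0.006 -0.03  -0.033] 0.14632033175561196
[467.41944709 133.83050524] [ 429   98   80   73 5245] [[620.45588563 -21.88612975  81.5       ]]
[324.0657339  141.25448786] [ 290  106   69   71 3788] [[624.60937321  68.58489996  81.5       ]]
```

```bash
python3 -m pendant '0 -.001 -.003 0 0 0;0 0 -.001 0 0 0;0 0 0 0 0 0;0 0 0 0 0 0;0 0 0 0 0 0'; python3 look.py
```

```text
time_s: 16.52
tool_pos: [570.3, 74.0, 88.0]
ee_rot: [[0.995, -0.104, 0.001], [-0.104, -0.995, -0.001], [0.001, 0.001, -1.0]]
wrist_force: [-0.9, -0.4, -0.8]
grip_width: 0.151
16.575 [570.29  73.99  88.07] [-0.18  0.79 -1.78] [-0.036 -0.03  -0.056] 0.15061879634189587
[468.40014644 134.99798645] [ 429   99   82   74 5463] [[620.49217506 -21.83961797  81.5       ]]
[322.22264534 142.60624524] [ 287  107   71   72 3939] [[624.64911477  68.58478414  81.5       ]]
```

```bash
python3 -m pendant '0 0 -.0013 0 0 0;0 0 0 0 0 0;0 0 0 0 0 0'; python3 - <<'E'
from h import *
c=cam('wrist');s=manip.sense();print(s['tool_pos'],s['wrist_force'])
P=cloud(c);z=P[...,2]
def pl(m):
    q=P[m];A=np.c_[q[:,:2]-[600,70],np.ones(len(q))];r=np.linalg.lstsq(A,q[:,2],rcond=None)[0];return r.round(4),len(q)
g=cv2.cvtColor(c['img'],cv2.COLOR_BGR2GRAY)
st=(g>90)&(abs(z-60)<3)&(abs(P[...,0]-590)<40)&(P[...,1]>0)&(P[...,1]<110);print('stand',pl(st))
d=(abs(z-66.5)<2.5)&(P[...,0]<585)&(P[...,0]>535)&(abs(P[...,1]-72)<26);print('fork',pl(d),np.median(z[d]))
k=(g<70)&(abs(z-81)<4)&(abs(P[...,1]-68)<30);print('cap',np.median(z[k]))
E
```

```text
time_s: 16.95
tool_pos: [570.3, 74.0, 86.7]
ee_rot: [[0.995, -0.104, 0.001], [-0.104, -0.995, -0.001], [0.001, 0.001, -1.0]]
wrist_force: [-0.3, -0.0, -1.4]
grip_width: 0.146
[570.24717741  74.02164394  86.65520126] [-0.62274133  0.28667206 -0.69066703]
stand (array([1.00000e-03, 1.00000e-04, 5.90116e+01]), 11579)
fork (array([ 4.00000e-04, -3.10000e-03,  6.53508e+01]), 797) 65.33069075291576
cap 80.51949762508244
```

Fork underside is 1.3 mm above the stand and level, so I'll slide in.

```bash
python3 -m pendant '.003 -.0003 0 0 0 0;.005 -.0005 0 0 0 0;.006 -.0006 0 0 0 0;.006 -.0006 0 0 0 0;.005 -.0005 0 0 0 0;.003 -.0003 0 0 0 0;0 0 0 0 0 0;0 0 0 0 0 0;0 0 0 0 0 0'; python3 look.py
```

```text
time_s: 18.12
tool_pos: [600.6, 71.0, 86.5]
ee_rot: [[0.995, -0.104, 0.001], [-0.104, -0.995, -0.001], [0.001, 0.001, -1.0]]
wrist_force: [0.0, -0.1, -1.6]
grip_width: 0.143
18.175 [600.53  70.97  86.49] [-0.69  0.28 -1.27] [-0.012 -0.047 -0.034] 0.14882737825647033
[463.30315832 181.21967411] [ 425  147   79   71 4971] [[621.90489086 -22.02367018  81.5       ]]
[322.54058289 185.8686932 ] [ 289  155   68   65 3191] [[628.02002251  68.12282448  81.5       ]]
```

```bash
python3 -m pendant '.002 -.0002 0 0 0 0;.003 -.0003 0 0 0 0;.003 -.0003 0 0 0 0;.002 -.0002 0 0 0 0;0 0 0 0 0 0;0 0 0 0 0 0;0 0 0 0 0 0'; python3 look.py
```

```text
time_s: 19.05
tool_pos: [611.2, 69.9, 86.6]
ee_rot: [[0.995, -0.104, 0.001], [-0.104, -0.995, -0.001], [0.001, 0.001, -1.0]]
wrist_force: [0.5, 1.1, -1.2]
grip_width: 0.15
19.1 [611.17  69.9   86.55] [ 1.17  0.46 -1.33] [ 0.032 -0.067 -0.03 ] 0.14569780602698756
[461.20271116 196.41564129] [ 424  162   77   71 4795] [[622.39316863 -22.12941357  81.5       ]]
[322.69984627 198.32090699] [ 289  171   67   63 2602] [[630.38610704  67.82195614  81.5       ]]
```

```bash
python3 -m pendant '.002 -.0002 0 0 0 0;.0015 -.00015 0 0 0 0;0 0 0 0 0 0;0 0 0 0 0 0;0 0 0 0 0 0'; python3 -m pendant '.0008 0 0 0 0 0;0 0 0 0 0 0;0 0 0 0 0 0'; python3 look.py
```

```text
time_s: 19.73
tool_pos: [614.9, 69.5, 86.6]
ee_rot: [[0.995, -0.104, 0.001], [-0.104, -0.995, -0.001], [0.001, 0.001, -1.0]]
wrist_force: [-0.4, -0.0, -2.2]
grip_width: 0.152
time_s: 20.1
tool_pos: [615.7, 69.6, 86.6]
ee_rot: [[0.995, -0.104, 0.001], [-0.104, -0.995, -0.001], [0.001, 0.001, -1.0]]
wrist_force: [-0.7, -0.0, -1.9]
grip_width: 0.148
20.15 [615.69  69.56  86.58] [-0.7  -0.35 -1.73] [-0.026 -0.06  -0.008] 0.1503526642858499
[460.47150149 202.70438111] [ 423  169   77   70 4702] [[622.57049495 -22.18002313  81.5       ]]
[322.97985426 203.52550364] [ 290  177   66   59 2333] [[631.33039473  67.65219021  81.5       ]]
```

```bash
for i in 1; do python3 -m pendant '.001 -.0001 0 0 0 0;0 0 0 0 0 0' | grep -E 'pos|force'; python3 -m pendant '0 0 0 0 0 0'| grep -E 'force'; python3 -m pendant '.0008 -.0001 0 0 0 0;0 0 0 0 0 0'| grep -E 'pos|force';python3 -m pendant '0 0 0 0 0 0'| grep -E 'force'; done; python3 look.py
```

```text
tool_pos: [616.8, 69.4, 86.6]
wrist_force: [0.5, -0.3, -1.5]
wrist_force: [0.6, 0.3, -1.3]
tool_pos: [617.6, 69.3, 86.6]
wrist_force: [0.8, 0.2, -0.7]
wrist_force: [-0.0, -0.1, -1.1]
20.95 [617.64  69.32  86.56] [-0.1   0.04 -1.66] [-0.045 -0.036  0.006] 0.15530040456327432
[459.9764907  205.34131225] [ 423  171   77   70 4679] [[622.7022334  -22.14625019  81.5       ]]
[322.91899314 205.47688787] [ 290  180   66   57 2185] [[631.94787171  67.60902196  81.5       ]]
```

```bash
python3 -m pendant '.0007 -.0001 0 0 0 0;0 0 0 0 0 0' | grep -E 'pos|force'; python3 -m pendant '0 0 0 0 0 0'| grep -E 'force'; python3 -m pendant '.0007 -.0001 0 0 0 0;0 0 0 0 0 0'| grep -E 'pos|force';python3 -m pendant '0 0 0 0 0 0'| grep -E 'force'; python3 look.py
```

```text
tool_pos: [618.4, 69.2, 86.6]
wrist_force: [-0.1, -0.4, -1.4]
wrist_force: [0.6, -0.2, -1.8]
tool_pos: [619.2, 69.1, 86.6]
wrist_force: [-0.1, -0.2, -1.8]
wrist_force: [-0.7, -0.2, -1.6]
21.75 [619.13  69.12  86.58] [-0.34 -0.41 -0.54] [-0.043 -0.052 -0.051] 0.1497946013593672
[459.63841686 207.44461174] [ 423  173   76   70 4649] [[622.74644456 -22.19685283  81.5       ]]
[322.99615754 206.97070125] [ 290  182   66   57 2082] [[632.42077894  67.45001287  81.5       ]]
```

```bash
python3 -m pendant '.0007 -.0001 0 0 0 0;0 0 0 0 0 0' | grep -E 'pos|force'; python3 -m pendant '0 0 0 0 0 0'| grep -E 'force'; python3 -m pendant '.0007 -.0001 0 0 0 0;0 0 0 0 0 0'| grep -E 'pos|force';python3 -m pendant '0 0 0 0 0 0'| grep -E 'force'; python3 look.py
```

```text
tool_pos: [619.9, 69.0, 86.6]
wrist_force: [-1.0, -0.2, -1.4]
wrist_force: [-0.3, 0.8, -1.8]
tool_pos: [620.5, 68.9, 86.5]
wrist_force: [0.4, 0.3, -1.3]
wrist_force: [0.2, 1.2, -1.6]
22.55 [620.54  68.92  86.54] [-0.6   0.36 -2.3 ] [-0.063  0.023  0.007] 0.149905148993062
[459.2974547  209.44672131] [ 423  176   76   69 4636] [[622.76432871 -22.20543554  81.5       ]]
[322.87543772 208.03151576] [ 290  184   66   56 1999] [[633.10728591  67.40117774  81.5       ]]
```

```bash
python3 -m pendant '.0007 -.0001 0 0 0 0;0 0 0 0 0 0' | grep -E 'pos|force'; python3 -m pendant '0 0 0 0 0 0'| grep -E 'force'; python3 look.py;  python3 -m pendant '.0007 -.0001 0 0 0 0;0 0 0 0 0 0'| grep -E 'pos|force';python3 -m pendant '0 0 0 0 0 0'| grep -E 'force'; python3 look.py
```

```text
tool_pos: [621.1, 68.8, 86.5]
wrist_force: [-0.6, 1.1, -1.8]
wrist_force: [-0.2, -0.5, -1.2]
22.975 [621.15  68.82  86.48] [-0.45 -0.55 -0.61] [ 0.004 -0.082  0.054] 0.1487984381602144
[459.14977307 210.29543981] [ 423  176   76   70 4627] [[622.81678494 -22.2084375   81.5       ]]
[322.962  208.1015] [ 290  184   66   56 2000] [[633.69532065  67.26032502  81.5       ]]
tool_pos: [621.6, 68.8, 86.5]
wrist_force: [-0.5, -0.1, -2.1]
wrist_force: [-0.7, 0.9, -0.9]
23.4 [621.59  68.76  86.45] [ 0.14 -0.47 -0.91] [-0.019  0.082  0.01 ] 0.14874685261720075
[459.08614719 210.88008658] [ 422  177   77   70 4620] [[622.87143374 -22.20909816  81.5       ]]
[323.08898944 208.23579688] [ 290  184   66   56 1989] [[634.056869    67.12724656  81.5       ]]
```

The round cap's image stalled relative to the tool from tool x≈620.5 while the square cap kept shifting, so the throat is on the skirt and the fork is home. I'll relax it slightly and start the gentle pull.

```bash
python3 -m pendant '-.0005 .0001 0 0 0 0;0 0 0 0 0 0;0 0 .0005 0 0 0;0 0 .0005 0 0 0;0 0 .0005 0 0 0;0 0 0 0 0 0'| grep -E 'pos|force'; python3 -m pendant '0 0 .0005 0 0 0;0 0 .0005 0 0 0;0 0 0 0 0 0'| grep -E 'pos|force';python3 -m pendant '0 0 .0005 0 0 0;0 0 0 0 0 0'| grep -E 'pos|force'; python3 look.py
```

```text
tool_pos: [621.4, 68.8, 88.1]
wrist_force: [0.4, -0.0, -1.5]
tool_pos: [621.3, 68.8, 89.0]
wrist_force: [-0.1, -0.4, -1.9]
tool_pos: [621.3, 68.8, 89.5]
wrist_force: [0.1, 0.6, -1.7]
24.825 [621.3   68.81  89.5 ] [-1.08 -0.62 -1.84] [ 0.014 -0.032  0.044] 0.1481630662802869
[457.13020254 209.07589584] [ 421  176   75   68 4493] [[622.76977187 -22.27541137  81.5       ]]
[323.0285 207.4805] [ 290  183   66   56 2000] [[633.24104356  67.22250785  81.5       ]]
```

```bash
for r in 1 2; do :; done; python3 -m pendant '0 0 .0005 0 0 0;0 0 .0003 0 0 0'| grep -E 'pos|force'; python3 -m pendant '0 0 .0005 0 0 0;0 0 .0003 0 0 0'| grep -E 'pos|force';python3 -m pendant '0 0 .0005 0 0 0;0 0 .0003 0 0 0'| grep -E 'pos|force'; python3 look.py
```

```text
tool_pos: [621.3, 68.8, 90.3]
wrist_force: [0.0, -0.2, -1.9]
tool_pos: [621.2, 68.8, 91.0]
wrist_force: [-0.5, 0.8, -3.0]
tool_pos: [620.9, 68.9, 91.4]
wrist_force: [0.5, -0.5, -3.3]
25.625 [620.94  68.9   91.38] [ 0.09  0.46 -3.26] [ 0.089 -0.138 -0.001] 0.15163127529450424
[456.11455739 207.65610143] [ 420  175   75   68 4417] [[622.748998   -22.28319202  81.5       ]]
[322.92081673 207.42629482] [ 290  183   66   56 2008] [[632.27058174  67.45196422  81.5       ]]
```

```bash
python3 -m pendant '0 0 .001 0 0 0;0 0 .001 0 0 0'| grep -E 'pos|force'; python3 -m pendant '0 0 .0015 0 0 0;0 0 .0015 0 0 0'| grep -E 'pos|force'; python3 look.py
```

```text
tool_pos: [620.3, 68.9, 92.1]
wrist_force: [2.8, 0.0, -8.0]
tool_pos: [618.9, 68.9, 93.4]
wrist_force: [1.6, 1.0, -6.5]
26.175 [618.96  68.91  93.85] [ 0.16  0.4  -6.81] [ 0.08   0.108 -0.006] 0.14712555741852487
[454.79508385 204.34803584] [ 419  171   74   68 4353] [[622.32253125 -22.26227675  81.5       ]]
[322.88689586 207.30692576] [ 290  183   66   56 2007] [[629.55088551  67.48360888  81.5       ]]
```

```bash
cat > fit.py <<'E'
from h import *
c=load('wrist');s=manip.sense();print(np.round(s['ee_rot'],4).tolist(),s['tool_pos'].round(1),s['wrist_force'].round(1))
P=cloud(c);z=P[...,2];g=cv2.cvtColor(c['img'],cv2.COLOR_BGR2GRAY);t=s['tool_pos']
def pl(n,m):
    q=P[m]
    if len(q)<30: print(n,len(q));return
    for _ in range(2):
        A=np.c_[q[:,:2]-t[:2],np.ones(len(q))];r=np.linalg.lstsq(A,q[:,2],rcond=None)[0];e=abs(A@r-q[:,2]);q=q[e<2*np.median(e)+.3]
    print(n,r.round(3),len(q),'x',q[:,0].min().round(1),q[:,0].max().round(1),'y',q[:,1].min().round(1),q[:,1].max().round(1))
near=(abs(P[...,0]-t[0])<70)&(abs(P[...,1]-t[1])<35)
top=t[2]-25.3
pl('bar top',near&(abs(z-(top+85))<6)&(P[...,0]>t[0]+14)&(abs(P[...,1]-t[1])<12))
pl('cap',near&(g<70)&(z>top+5)&(z<top+30)&(P[...,0]>t[0]+14))
pl('sq',(g<70)&(abs(z-80.5)<4)&(abs(P[...,1]+22)<20)&(abs(P[...,0]-620)<20))
E
python3 fit.py
```

```text
[[0.9946, -0.1038, -0.0048], [-0.1038, -0.9946, -0.0009], [-0.0047, 0.0014, -1.0]] [619.   68.9  93.9] [ 0.2  0.4 -6.8]
bar top [-5.10000e-02 -0.00000e+00  1.53781e+02] 984 x 633.0 649.3 y 60.1 74.8
cap [-0.108  0.    87.188] 765 x 633.0 645.6 y 48.5 87.6
sq [ 2.0000e-03 -4.0000e-03  8.0108e+01] 2829 x 600.0 640.0 y -42.0 -2.0
```

The puller has pitched nose-down about 0.05 and the cap about 0.1, still held with about 5 N. I'll level the fork and recover x before pulling further.

```bash
python3 -m pendant '.001 0 0 0 -.03 0;.001 0 0 0 -.03 0;0 0 0 0 0 0'; python3 look.py; python3 fit.py
```

```text
time_s: 26.55
tool_pos: [619.4, 68.9, 94.7]
ee_rot: [[0.993, -0.104, 0.056], [-0.104, -0.995, -0.001], [0.056, -0.005, -0.998]]
wrist_force: [-1.1, 0.3, -4.8]
grip_width: 0.154
26.6 [619.5   68.94  94.8 ] [-1.28 -0.72 -3.64] [ 0.109  0.513 -0.069] 0.15035293943620415
[453.90520446 206.30390335] [ 419  174   72   67 4304] [[621.62707223 -22.30857883  81.5       ]]
[322.87078934 207.65409754] [ 290  184   66   55 1989] [[629.86928107  67.67714786  81.5       ]]
[[0.993, -0.1037, 0.0559], [-0.1039, -0.9946, -0.0009], [0.0557, -0.0049, -0.9984]] [619.5  68.9  94.8] [-1.3 -0.7 -3.6]
bar top [-7.70000e-02  6.00000e-03  1.56761e+02] 790 x 633.6 646.2 y 60.1 74.5
cap [-3.800e-02  4.000e-03  8.837e+01] 762 x 633.5 646.4 y 49.2 87.7
sq [-1.0000e-03 -5.0000e-03  8.0033e+01] 2811 x 600.0 640.0 y -42.0 -2.0
```

```bash
python3 -m pendant '0 0 0 0 0 0' | tail -3; python3 look.py|head -1; python3 - <<'E'
from h import *
c=load('wrist');P=cloud(c);z=P[...,2]
for v in range(195,330,12): print(v,P[v,316].round(1),P[v,323].round(1),P[v,329].round(1))
cv2.imwrite('pics/w7.png',np.clip(1.4*c['img'].astype(float),0,255).astype(np.uint8))
E
```

```text
ee_rot: [[0.993, -0.104, 0.056], [-0.104, -0.995, -0.001], [0.056, -0.005, -0.998]]
wrist_force: [-1.9, -0.1, -3.8]
grip_width: 0.148
26.775 [619.57  68.93  95.12] [-3.13 -0.43 -2.59] [0.106 0.492 0.007] 0.147727643728964
195 [641.   71.   88.9] [640.3  66.5  87.9] [639.9  62.6  88.1]
207 [632.8  71.9  88.4] [631.9  67.4  87.1] [631.7  63.4  87.8]
219 [645.7  68.9 153.7] [645.8  65.9 154.9] [644.9  63.4 153.1]
231 [641.   69.4 155.5] [640.5  66.4 155. ] [640.9  63.8 156.7]
243 [635.6  69.9 155.6] [635.5  66.9 156.1] [634.9  64.4 155.2]
255 [629.9  70.6 155.5] [629.5  67.5 155.1] [629.6  64.9 155.9]
267 [623.7  71.3 154.5] [623.8  68.1 155.2] [623.5  65.5 155.1]
279 [617.3  72.  153.5] [617.8  68.7 155. ] [617.3  66.1 154.7]
291 [612.3  72.5 155.4] [611.7  69.4 154.9] [610.9  66.7 154.1]
303 [605.2  73.3 154.1] [604.9  70.1 154.1] [605.2  67.3 155. ]
315 [598.6  74.  153.9] [598.3  70.7 153.9] [598.1  67.9 154.1]
327 [591.4  74.8 153.2] [591.8  71.4 154.1] [590.9  68.6 153.4]
```

View pics/w7.png

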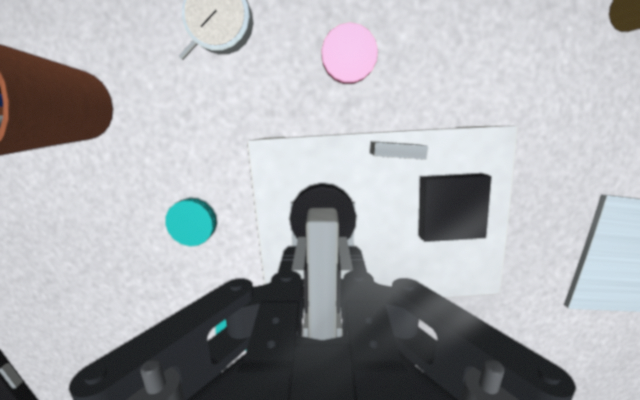

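Wrist view: the bar runs (322,215)–(322,335) over the round cap at (322,210), now raised about 7.5 mm. The square cap (455,207) and gauge block (398,150) are undisturbed. Vertical load has dropped, so it has popped, but there is a −3 N side load from my x shift. I'll relieve that, level the fork and go up.

```bash
python3 -m pendant '0 0 0 0 .02 0;0 0 0 0 .015 0;0 0 0 0 0 0;0 0 0 0 0 0'; python3 look.py; python3 fit.py
```

```text
time_s: 27.28
tool_pos: [620.7, 68.9, 95.8]
ee_rot: [[0.994, -0.104, 0.019], [-0.104, -0.995, -0.001], [0.019, -0.001, -1.0]]
wrist_force: [-2.0, 0.1, -2.7]
grip_width: 0.151
27.325 [620.66  68.93  95.77] [-2.88 -0.16 -1.94] [ 0.11   0.496 -0.023] 0.15063764654311113
[453.19477155 206.41215261] [ 419  174   72   67 4246] [[622.08021289 -22.23409728  81.5       ]]
[322.87303996 207.84167931] [ 290  184   66   55 1977] [[630.36335082  67.69897791  81.5       ]]
[[0.9944, -0.104, 0.0196], [-0.104, -0.9946, -0.0008], [0.0196, -0.0012, -0.9998]] [620.7  68.9  95.8] [-2.9 -0.2 -1.9]
bar top [-5.80000e-02 -2.00000e-03  1.56657e+02] 907 x 634.7 649.7 y 60.1 74.6
cap [-6.5000e-02  4.0000e-03  8.9216e+01] 749 x 634.7 647.3 y 49.2 87.8
sq [ 1.0000e-03 -2.0000e-03  8.0244e+01] 2817 x 600.0 640.0 y -42.0 -2.0
```

```bash
python3 -m pendant '-.0012 0 0 0 .01 0;0 0 0 0 0 0;0 0 0 0 0 0'; python3 look.py; python3 fit.py
```

```text
time_s: 27.7
tool_pos: [620.5, 68.9, 96.4]
ee_rot: [[0.995, -0.104, 0.012], [-0.104, -0.995, -0.001], [0.012, -0.0, -1.0]]
wrist_force: [-1.7, 0.5, -2.7]
grip_width: 0.149
27.75 [620.47  68.94  96.36] [-1.18  0.6  -1.86] [0.072 0.257 0.031] 0.1449126796347071
[452.90758294 205.62772512] [ 418  173   72   67 4220] [[622.19629734 -22.25548644  81.5       ]]
[322.85685382 207.79817906] [ 290  184   66   55 1977] [[629.95229075  67.73276197  81.5       ]]
[[0.9945, -0.1039, 0.0116], [-0.1039, -0.9946, -0.0008], [0.0116, -0.0004, -0.9999]] [620.5  68.9  96.4] [-1.2  0.6 -1.9]
bar top [-7.20000e-02 -2.00000e-03  1.57409e+02] 966 x 634.5 650.0 y 60.1 74.8
cap [-8.4000e-02  0.0000e+00  8.9996e+01] 738 x 634.5 647.1 y 49.2 87.7
sq [ 3.0000e-03 -3.0000e-03  8.0158e+01] 2801 x 600.0 640.0 y -42.0 -2.1
```

```bash
python3 -m pendant '-.0005 0 .001 0 -.01 0;-.0003 0 .0015 0 0 0;0 0 .0015 0 0 0;0 0 0 0 0 0;0 0 0 0 0 0'; python3 look.py; cat > bar.py <<'E'
from h import *
w=load('wrist');Q=cloud(w);s=manip.sense();t=s['tool_pos']
q=Q[222:328,314:331].reshape(-1,3);q=q[abs(q[:,2]-np.nanmedian(q[:,2]))<6]
A=np.c_[q[:,:2]-t[:2],np.ones(len(q))];print('bar',np.linalg.lstsq(A,q[:,2],rcond=None)[0].round(3),'tool z',t[2])
E
python3 bar.py; python3 fit.py|grep cap
```

```text
time_s: 28.38
tool_pos: [621.7, 68.8, 102.2]
ee_rot: [[0.994, -0.104, 0.027], [-0.104, -0.995, -0.001], [0.027, -0.002, -1.0]]
wrist_force: [-0.3, -0.5, -2.6]
grip_width: 0.15
28.425 [621.72  68.82 102.17] [-0.73 -0.26 -2.11] [-0.046 -0.04   0.012] 0.1441153638655978
[449.16507297 205.37091092] [ 416  174   69   65 3974] [[621.99753057 -22.30393025  81.5       ]]
[322.04587156 208.74180865] [ 290  183   65   55 1526] [[628.83200229  68.42807211  81.5       ]]
bar [ 2.4000e-02 -3.0000e-03  1.6188e+02] tool z 102.17014714824477
cap [-5.5000e-02 -1.0000e-03  9.5676e+01] 767 x 635.8 648.7 y 49.1 87.8
```

Forces are back to just the weight of puller plus cap and the bar is level, so the cap is free and riding on the fork. Raising it straight up.

```bash
python3 -m pendant '0 0 .002 0 0 0;0 0 .003 0 0 0;0 0 .004 0 0 0;0 0 .005 0 0 0;0 0 .005 0 0 0;0 0 .003 0 0 0;0 0 0 0 0 0;0 0 0 0 0 0'; python3 look.py|head -1; python3 bar.py; python3 fit.py|grep cap
```

```text
time_s: 29.42
tool_pos: [622.0, 68.8, 126.1]
ee_rot: [[0.994, -0.104, 0.028], [-0.104, -0.995, -0.001], [0.028, -0.002, -1.0]]
wrist_force: [-0.4, 0.5, -2.1]
grip_width: 0.145
29.475 [622.01  68.84 126.06] [ 0.35  0.08 -2.02] [0.009 0.025 0.017] 0.1509096786429685
bar [2.40000e-02 2.00000e-03 1.85857e+02] tool z 126.05906116724316
cap [-4.90000e-02  1.00000e-03  1.19497e+02] 777 x 636.0 648.8 y 49.2 87.6
```

```bash
python3 -m pendant '-.0015 -.005 .002 0 0 0;-.003 -.010 .003 0 0 0;-.005 -.015 .003 0 0 0;-.0065 -.020 .002 0 0 0;-.008 -.024 0 0 0 0;-.008 -.024 0 0 0 0;-.008 -.024 0 0 0 0;-.008 -.024 0 0 0 0;-.008 -.024 0 0 0 0;-.008 -.024 0 0 0 0;-.008 -.024 0 0 0 0;-.008 -.024 0 0 0 0;-.007 -.020 0 0 0 0;-.005 -.015 0 0 0 0;-.003 -.010 0 0 0 0;-.002 -.006 0 0 0 0;0 0 0 0 0 0;0 0 0 0 0 0;0 0 0 0 0 0'; python3 look.py|head -1; python3 bar.py; python3 fit.py|grep cap; python3 - <<'E'
from h import *
c=load('wrist');P=cloud(c);z=P[...,2];g=c['img']
m=((abs(z-7)<3)&(abs(P[...,0]-530)<100)&(abs(P[...,1]+262)<110)).astype(np.uint8)
m=cv2.morphologyEx(m,cv2.MORPH_OPEN,np.ones((3,3)))
q=P[m>0];print(len(q),np.percentile(q,[1,99],axis=0).round(0))
cv2.imwrite('pics/w8.png',np.clip(1.4*g.astype(float),0,255).astype(np.uint8))
E
```

```text
time_s: 31.85
tool_pos: [512.5, -248.0, 138.8]
ee_rot: [[0.993, -0.111, 0.029], [-0.111, -0.994, -0.005], [0.029, 0.002, -1.0]]
wrist_force: [-0.5, 0.1, -2.4]
grip_width: 0.151
31.9 [ 512.48 -247.98  138.83] [-0.97 -0.14 -2.18] [-0.025 -0.022 -0.008] 0.1499631682670129
bar [ 2.30000e-02 -1.20000e-02  1.98618e+02] tool z 138.8278738524908
cap [-4.3000e-02 -1.0000e-03  1.3219e+02] 776 x 526.5 539.5 y -267.8 -229.3
10751 [[ 447. -334.    5.]
 [ 585. -195.    9.]]
```

View pics/w8.png

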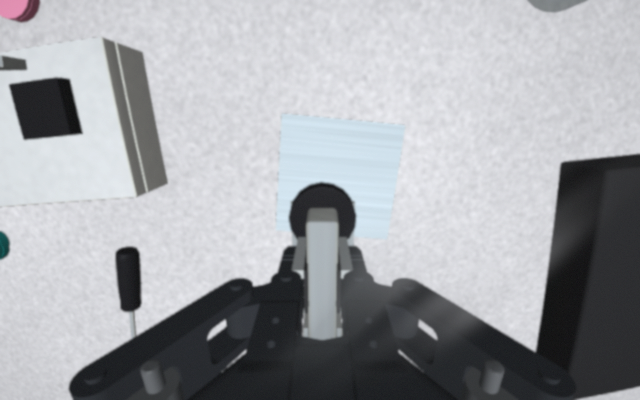

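The cap rides at (322,210) over the plate, whose centre is about (516,−264). Shift −15 mm in y, level, and descend.

```bash
python3 -m pendant '0 -.003 -.002 0 .005 0;0 -.005 -.005 .005 .006 0;0 -.004 -.009 0 .006 0;0 -.002 -.012 0 .006 0;0 0 -.014 0 .002 0;0 0 -.014 0 0 0;0 0 -.012 0 0 0;0 0 -.009 0 0 0;0 0 -.006 0 0 0;0 0 -.003 0 0 0;0 0 0 0 0 0;0 0 0 0 0 0;0 0 0 0 0 0'; python3 look.py|head -1; python3 bar.py; python3 fit.py|grep cap
```

```text
time_s: 33.52
tool_pos: [512.6, -262.2, 46.2]
ee_rot: [[0.994, -0.11, 0.001], [-0.11, -0.994, 0.001], [0.001, -0.001, -1.0]]
wrist_force: [-0.6, -0.2, -2.2]
grip_width: 0.153
33.575 [ 512.65 -262.28   46.27] [-0.84 -0.13 -2.74] [-0.068 -0.01  -0.026] 0.1530194924640322
bar [-1.00000e-03  4.00000e-03  1.05901e+02] tool z 46.267739531884985
cap [-1.0300e-01  1.0000e-03  4.0072e+01] 766 x 526.7 539.3 y -282.0 -243.4
```

```bash
python3 -m pendant '0 0 -.002 0 0 0;0 0 -.003 0 0 0;0 0 -.0015 0 0 0;0 0 0 0 0 0;0 0 0 0 0 0' | grep -E 'pos|force'; python3 -m pendant '0 0 -.001 0 0 0;0 0 -.001 0 0 0;0 0 0 0 0 0;0 0 0 0 0 0' | grep -E 'pos|force'
```

```text
tool_pos: [512.7, -262.3, 39.5]
wrist_force: [-0.0, 0.1, -3.1]
tool_pos: [512.8, -262.3, 37.5]
wrist_force: [0.2, -0.2, -1.4]
```

```bash
python3 -m pendant '0 0 -.001 0 0 0;0 0 -.001 0 0 0;0 0 0 0 0 0;0 0 0 0 0 0' | grep -E 'pos|force'; python3 -m pendant '0 0 -.0006 0 0 0;0 0 0 0 0 0;0 0 0 0 0 0' | grep -E 'pos|force'; python3 look.py|head -1; python3 bar.py; python3 fit.py|grep cap
```

```text
tool_pos: [513.0, -262.5, 35.6]
wrist_force: [0.2, 0.5, -1.1]
tool_pos: [513.0, -262.5, 35.0]
wrist_force: [-0.4, -0.8, -2.5]
35.625 [ 512.96 -262.46   34.93] [-0.45 -0.34 -0.98] [-0.003 -0.044  0.074] 0.14900414848752186
bar [-2.000e-03 -8.000e-03  9.465e+01] tool z 34.93106235131704
cap [-8.4000e-02  4.0000e-03  2.9847e+01] 788 x 527.0 539.8 y -282.2 -243.1
```

Cap stands on the plate with the brim about 1.3 mm clear of the fork. Drawing straight back.

```bash
python3 -m pendant '-.001 .0001 0 0 0 0;-.002 .0002 0 0 0 0;-.003 .0003 0 0 0 0;-.004 .0004 0 0 0 0;-.004 .0004 0 0 0 0;-.003 .0003 0 0 0 0;0 0 0 0 0 0;0 0 0 0 0 0'; python3 look.py|head -1; python3 fit.py|grep cap; python3 - <<'E'
from h import *
c=load('wrist');P=cloud(c);g=cv2.cvtColor(c['img'],cv2.COLOR_BGR2GRAY);z=P[...,2]
m=(g<70)&(z>20)&(z<36)&(abs(P[...,0]-525)<50)&(abs(P[...,1]+263)<40);q=P[m];print(len(q),np.percentile(q,[1,50,99],axis=0).round(1).tolist())
E
```

```text
time_s: 36.62
tool_pos: [494.5, -260.6, 35.1]
ee_rot: [[0.994, -0.111, 0.002], [-0.111, -0.994, 0.0], [0.002, -0.001, -1.0]]
wrist_force: [-0.3, 0.2, -1.4]
grip_width: 0.15
36.675 [ 494.52 -260.66   35.03] [ 0.6   0.03 -1.04] [ 0.06  -0.019 -0.049] 0.15131123991571843
cap [-8.0000e-03  2.0000e-03  2.8593e+01] 2371 x 508.5 539.1 y -284.3 -240.9
3128 [[500.1, -283.1, 22.6], [520.4, -263.3, 28.4], [538.5, -242.0, 29.8]]
```

```bash
python3 -m pendant '-.003 .0003 0 0 0 0;-.006 .0007 0 0 0 0;-.008 .0009 0 0 0 0;-.008 .0009 0 0 0 0;-.009 .001 .0 0 0 0;-.012 .0013 0 0 0 0;-.012 .0013 0 0 0 0;-.012 .0013 0 0 0 0;-.010 .001 0 0 0 0;-.006 .0007 0 0 0 0;-.003 .0003 0 0 0 0;0 0 0 0 0 0;0 0 0 0 0 0;0 0 0 0 0 0'; python3 look.py|head -1; python3 - <<'E'
from h import *
c=load('wrist');P=cloud(c);g=cv2.cvtColor(c['img'],cv2.COLOR_BGR2GRAY);z=P[...,2]
m=(g<70)&(z>24)&(z<36)&(abs(P[...,0]-515)<50)&(abs(P[...,1]+263)<40);q=P[m];print(len(q),np.percentile(q,[1,50,99],axis=0).round(1).tolist())
E
```

```text
time_s: 38.42
tool_pos: [399.3, -250.4, 35.3]
ee_rot: [[0.994, -0.111, 0.003], [-0.111, -0.994, -0.0], [0.003, -0.0, -1.0]]
wrist_force: [-0.9, -0.7, -1.0]
grip_width: 0.148
38.475 [ 399.38 -250.37   35.37] [ 0.13  0.56 -1.67] [-0.016 -0.019  0.041] 0.1506954908371976
4857 [[494.6, -283.1, 26.6], [514.7, -262.0, 28.4], [531.6, -241.6, 30.1]]
```

```bash
python3 -m pendant '0 0 -.002 0 0 0;0 0 -.003 0 0 0;0 0 -.0015 0 0 0;0 0 0 0 0 0;0 0 0 0 0 0' | grep -E 'pos|force'; python3 -m pendant '0 0 -.001 0 0 0;0 0 -.001 0 0 0;0 0 0 0 0 0' | grep -E 'pos|force'
```

```text
tool_pos: [399.5, -250.2, 28.1]
wrist_force: [0.2, -0.3, -0.8]
tool_pos: [399.5, -250.3, 26.1]
wrist_force: [0.7, -0.6, -1.8]
```

```bash
python3 -m pendant '0 0 -.0006 0 0 0;0 0 0 0 0 0;0 0 0 0 0 0' | grep -E 'pos|force'; python3 -m pendant '0 0 -.0004 0 0 0;0 0 0 0 0 0;0 0 0 0 0 0' | grep -E 'pos|force'
```

```text
tool_pos: [399.6, -250.4, 25.6]
wrist_force: [0.2, 0.4, -0.9]
tool_pos: [399.7, -250.4, 25.4]
wrist_force: [1.1, -0.3, -1.1]
```

```bash
python3 -m pendant '0 0 -.0003 0 0 0;0 0 0 0 0 0' | grep -E 'pos|force'; python3 -m pendant '0 0 0 0 0 0;0 0 0 0 0 0;0 0 0 0 0 0;0 0 0 0 0 0' 0.06; python3 -m pendant '0 0 .005 0 0 0;0 0 .015 0 0 0;0 0 .03 0 0 0;0 0 .03 0 0 0;-.01 0 .03 0 0 0;-.01 0 .02 0 0 0;0 0 .01 0 0 0;0 0 0 0 0 0;0 0 0 0 0 0;0 0 0 0 0 0'; python3 - <<'E'
from h import *
for n in('top','wrist','scene'):
  c=cam(n);P=cloud(c);z=P[...,2];g=cv2.cvtColor(c['img'],cv2.COLOR_BGR2GRAY)
  def st(l,m):
    q=P[m]
    if len(q)>20: print(n,l,len(q),np.percentile(q,[2,50,98],axis=0).round(1).tolist())
  st('cap',(g<60)&(z>20)&(z<36)&(abs(P[...,0]-515)<50)&(abs(P[...,1]+263)<45))
  st('bar',(z>78)&(z<92)&(abs(P[...,0]-395)<60)&(abs(P[...,1]+250)<25))
  st('sq',(g<60)&(abs(z-80.5)<4)&(abs(P[...,1]+24)<35)&(abs(P[...,0]-620)<35))
  if n!='wrist': cv2.imwrite('pics/end_%s.png'%n,c['img'])
a=load('top')['img'][165:300,255:520];b=load('scene')['img'][90:270,180:480]
o=np.zeros((600,800,3),np.uint8);o[:300,:589]=cv2.resize(a,(589,300));o[300:,:500]=cv2.resize(b,(500,300))
cv2.imwrite('pics/end.png',np.clip(1.4*o.astype(float),0,255).astype(np.uint8))
E
```

```text
tool_pos: [399.8, -250.5, 25.3]
wrist_force: [-0.5, -0.0, -0.8]
time_s: 40.98
tool_pos: [400.3, -250.9, 25.6]
ee_rot: [[0.994, -0.11, 0.004], [-0.11, -0.994, -0.001], [0.004, 0.001, -1.0]]
wrist_force: [-0.1, -0.4, 1.2]
grip_width: 0.701
time_s: 42.22
tool_pos: [380.5, -250.7, 175.1]
ee_rot: [[0.994, -0.11, 0.008], [-0.11, -0.994, -0.003], [0.008, 0.002, -1.0]]
wrist_force: [0.4, -0.0, -0.1]
grip_width: 0.703
top cap 374 [[498.2, -284.6, 23.8], [517.9, -263.7, 28.4], [538.7, -243.2, 31.9]]
top bar 213 [[378.7, -259.4, 79.7], [404.0, -250.9, 85.0], [430.8, -243.3, 88.3]]
top sq 478 [[598.6, -48.8, 77.2], [620.2, -27.6, 80.1], [642.1, -5.7, 83.2]]
wrist cap 1540 [[495.5, -281.2, 26.8], [515.8, -262.4, 28.4], [535.3, -243.3, 29.9]]
wrist bar 1191 [[352.5, -257.7, 82.6], [392.3, -249.0, 84.8], [427.5, -240.4, 86.4]]
scene cap 120 [[504.0, -278.0, 23.0], [523.0, -260.3, 28.3], [541.0, -242.5, 31.9]]
scene bar 118 [[353.8, -260.9, 78.3], [396.1, -249.5, 84.4], [431.0, -240.5, 88.7]]
scene sq 228 [[602.9, -45.2, 76.9], [624.6, -24.3, 80.2], [644.0, -3.6, 83.3]]
```

The viewer limit is reached, but all three cameras agree numerically. The cap is level on the plate, the puller is upright, the square cap is unmoved and the gripper is clear. Handing in.

```bash
python3 -c "
from bench import manip
s=manip.sense();print(s['time_s'],s['joint_vel']);print(manip.job_done())"
```

```text
42.375 [-0.0011924  -0.00285948 -0.00287447  0.00068788  0.00215148 -0.00141671]
the job is handed in; nothing more can be done
None
```

I handed the job in at 42.4 s. The round cap was pulled off its post, carried on the fork and set down on the plate; the fork was drawn out and the puller stood upright on the bench.

**Last checks (camera ranges):**
- **Round cap:** level, centred at about (518, −264), within 5 mm of the plate centre. Its top read 28.4 mm, against 29.5 mm nominal; these ranges read about 1 mm low throughout.
- **Puller:** upright, bar top at about 85 mm, in front of the plate.
- **Square cap:** within 0.5 mm of its starting position in the top camera.
- **Gripper:** open and well clear of everything.

**What went wrong or disagreed:**
- **First grasp missed:** the fingers closed above the bar because they end about 32 mm above the reported TCP. I regripped 32 mm lower.
- **Pull not perfectly straight:** near the pop the fork and cap pitched by up to about 0.1 rad, and there was a brief side load of about 3 N. I relieved the load and levelled the fork before lifting on. The largest wrist force was about 8 N, including the puller's weight.
- **Fork home:** I judged this from the camera, because the force reading was too noisy to show the contact.
- **Camera offset:** the top camera read 3–5 mm lower in y than the wrist camera, and I worked from the wrist camera.
- **Not checked at the end:** the final picture was refused by the viewing limit, and I did not measure the stand or the bystanders separately. In the wrist view during the pull, the gauge block and square cap looked undisturbed.

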